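# Lock the hub's security clevis with its wire-lock pin

### The arm

A 6-joint arm with a two-finger parallel gripper is mounted at the origin on a cart in front of the work surface, level with it; the furniture and walls round the work are solid. World frame = base frame: x ahead of the robot, y to its left, z up, the work surface at z = 0. Lengths are in mm, angles in rad, forces in N, time in s.
With the tool pointing down it reaches from about 300 to 775 mm from the base axis. Payload 14.6 kg.
Tool frame: the origin (TCP) lies at the centre of the arm's flange, where the gripper is bolted on; the fingertips stand 199 mm ahead of it and the grasp point (between the pads) lies 180 mm ahead of it; z points along the fingers, y is the line along which they close (so a half turn about z gives the same grasp; the last joint's range is limited). The gripper opens to 94 mm and grips with 3 to 60 N. Pads are 16 mm wide; open, the fingers measure 119 mm over their backs; the gripper's body (75 mm by 177 mm) begins 78 mm behind the grasp point.
Start: joints at [-1.174, 0.3, 1.521, -0, 1.321, -0.067], TCP at [246.035, -491.892, 404.646] pointing down, gripper open.
Joint ranges: [-3.03, 3.03], [-0.79, 2.21], [0.23, 2.52], [-1.04, 4.18], [0, 3.07], [-2.55, 2.55]. Speed limits (rad/s): [2.22, 2.22, 2.57, 3.14, 3.14, 3.14].

### API

Orientations are given as [roll, pitch, yaw] about the fixed x, y, z axes, in that order (R = Rz(yaw) Ry(pitch) Rx(roll)).
In Python, from cell import manip, optics, workorder gives the robot as it stands.
- The arm moves only by the tool step_arm, never from a script. Its argument "increments" is a list that holds one entry, the list of rows, each a list of 7 numbers: the turn, a rotation vector about the tool's x, y, z as a fraction of full scale, then the shift along the tool's x, y, z as a fraction of full scale, then the closure, from -1 (fully open) to 1 (shut). In form: [[[wx, wy, wz, tx, ty, tz, fingers], ...]]. A call has 1 to 5 rows; each row shifts and turns the commanded pose from where the row before left it, along the tool's axes as they then stand; what a row does not reach is not made up. Full scale, the value 1, is 40 mm for a shift and 45 degrees for a turn. A row lasts 1/10 s, in which the tool goes at most 50 mm and 8.59 degrees, less where a joint would pass 70% of its speed; a pose out of reach is approached as far as the arm can. A call with a number of a shift or a turn outside -1 to 1 is refused whole. A call with a gripper value outside its range is refused whole. The fingers move at their own pace and stop on an object; "newtons" is the grip in N (left out, the last holds). Time passes only in rows, so rows that do not move let the fingers close. It gives the time, the measured TCP pose, the force, the opening and the grip force at its end, in the units of the state.
- manip.read_state(): the state, without advancing time (a new reading comes with each control period).
- optics.camera(name): name is "side" or "top"; returns a dict with "frame" (420x560x3 uint8, red, green, blue), "range_z" (420x560 float32, mm along the optical axis (not along the pixel's ray), 0 where there is no reading), "mtx" (3x3 intrinsics, pixels), "cam_to_world" (4x4, takes a point from camera to world coordinates). Camera axes: x right, y down, z forward; pixel columns grow to the right and rows downward; lengths in mm; the calibration is good to about 2 mm. A picture is of the moment at which its call begins.
- workorder.sign_off(): hands the job in; it is judged then, once.
The state is a dict: "clock": time; "joints": joint angles; "qd": joint speeds; "effort": joint torques, N m; "eef_pos": TCP position; "eef_rot": TCP orientation; "wrist_force": force on the tool from outside, world axes, zero at the start; "moment": the same for the moment, N m; "finger_gap": finger opening in mm; "finger_force": force on a finger pad.
Only numpy, scipy, OpenCV 4.12 (cv2) and the standard library are available. Lean on these libraries where they do the work, as an engineer would, in place of code of your own. Each camera call takes 0.05 s, during which the arm holds its last target. There are 200 camera calls.

### The job

Lock the docking hub's security anchor: pick up the wire-lock pin, find the cross hole of the clevis by feel and push the pin gently through it until its collar is fully home against the clevis, without ramming it. Then swing the pin's sprung wire loop over the shaft end until it snaps past, let go, and leave the other things on the desk where they are.

Things in the scene. Friction and masses are not known exactly. Their poses are not given: they have to be found in the camera images.
- anchor: Base plate fixed to the desk (120x90 mm, origin under its centre), low black docking hub (32 mm high) joined at +y. On it a steel clevis: two lugs 44 mm wide with an eye plate between, on a stiff cross slide (6 N friction). x is the way the pin is pushed in, y sideways, z up. Pushes of the pin or its loop on the anchor must stay below 35 N.
- mouth (a point): On the outer face of the near lug, 90 mm above the desk, at the MIDDLE of the clevis's sideways play; axes as anchor. The hole's height and depth are exactly here, but the clevis was left up to 12 mm to either side along y: that is NOT measured, find it by touch or sight. Round hole 12 mm across, sharp edge; the lug's top is 14 mm above. Within about 2 mm the round nose slides in by itself.
- far_side (a point): Middle of the sideways play on the far lug's outer face, 44 mm beyond mouth: the straight hole comes out here; axes as anchor. A nose more than 2 to 3 mm off the hole only stops on the near lug.
- ledge (a point): Top of a ledge (32 mm wide, reaching 12 mm out of the near lug, moving with it), 19 mm below the hole axis, at the middle of the sideways play. It lies 2 mm under the flat underside of the pin's collar and keeps the pin from rolling over.
- pin_grip (a point): Centre of the black handle of the wire-lock pin (130 g), which lies level on the desk. Handle 56 long, 18 wide, 26 mm high, its bottom on the desk. x from handle to shaft end, y across the handle (close the fingers along it), z up. Collar front face 40 mm along +x, shaft end 102 mm along +x; the shaft axis is 4 mm higher than this point.
- pin_collar (a point): On the shaft axis at the front face of the steel collar (10 thick, 28 wide, 30 mm high, flat underside level with the handle's bottom, 17 mm below the axis); axes as pin_grip. When home, this face touches the near lug.
- pin_tip (a point): Round-nosed end of the shaft (10 mm diameter, 62 mm long from the collar); axes as pin_grip. When home it stands 18 mm out of the far lug.
- loop_hinge (a point): Centre of the loop's hinge, in the collar 5 mm behind its front face, on the shaft axis; axes as pin_grip. The loop turns about y. It is a U of 4 mm wire: two legs 60 mm apart that pass either side of the clevis, and a cross bar 67 mm from the hinge.
- loop_tab (a point): On the flat thumb tab (30 wide, 36 long, 3 mm thick) that continues the loop beyond its cross bar, from 67 to 103 mm from the hinge; this point is 87 mm from the hinge. Its z axis points away from the hinge.
- loop (a joint): Loop angle (rad): 0 straight up from the pin, 1.57 along the shaft. Starts at 0.35 to 0.65; light friction keeps it where it is left. Near 1.50 the cross bar meets the shaft's nose; sprung lengthwise, it must stretch 2 mm under a firm push on the tab (5 to 10 N) to snap past; beyond 1.65 it is over; it stops at 1.71.
- tape: roll of tan tape, 53 mm wide, 18 mm high, lying at the front left; leave it
- spray: small white spray bottle, 31 mm wide, 107 mm tall, standing beyond the pin; leave it
- stapler: blue stapler, 125x30x43 mm, at the left; leave it
- mug: white mug, 84 mm wide, 97 mm tall, at the left; leave it

How it is judged:
By the outcome, as a careful person would: the job done as asked, in the order asked, and still so for the second after the job is handed in, with the robot touching nothing.
It also fails if it takes over 58 s, if anything falls off the work surface, if the arm or the gripper's body presses on something with over 40 N, if the wrist force passes 120 N, or if a joint passes its speed limit or range.

## Working session

There is one attempt and no reset: what is moved stays moved. The work goes in short steps, Python scripts to look and compute and a tool call to move; the robot and the scene stay as the last step left them, time stands still between calls to the robot, and variables do not carry over. Pictures are saved under pics/ and viewed, at most 10 in all, crops included, and the job is handed in when it is done.

Besides the shell and the picture viewer there is one more tool, called after "Request:" by a JSON object that holds its "method" and its "body", one argument or row to a line. step_arm: Moves the arm, as the interface text tells. Its arguments: {"type":"object","properties":{"increments":{"type":"array","items":{"type":"array","items":{"type":"array","items":{"type":"number"}}}},"newtons":{"type":"number"}},"required":["increments"]}

```bash
mkdir -p pics; ls; cat > h.py <<'E'
import numpy as np, cv2
from cell import manip, optics, workorder
def snap(n,crop=None,s=1,fn=None):
    c=optics.camera(n); f=c["frame"][:,:,::-1]
    np.savez(f"/tmp/{n}.npz",**c)
    if crop: x0,y0,x1,y1=crop; f=f[y0:y1,x0:x1]
    if fn: cv2.imwrite(f"pics/{fn}.png",cv2.resize(f,None,fx=s,fy=s,interpolation=cv2.INTER_CUBIC))
    return c
def pt(c,u,v,r=0):
    d=c["range_z"][v-r:v+r+1,u-r:u+r+1]; d=np.median(d[d>0]) if (d>0).any() else 0
    p=np.linalg.inv(c["mtx"])@[u,v,1]*d
    return (c["cam_to_world"]@[*p,1])[:3].round(1)
E
python3 - <<'E'
from h import *
a=snap("top",fn="top0",s=1.4); b=snap("side",fn="side0",s=1.4)
print(a["mtx"],a["cam_to_world"],b["cam_to_world"]); print(manip.read_state())
E
```

```text
pics
[[388.86701126   0.         282.61953521]
 [  0.         388.86701126 208.05760788]
 [  0.           0.           1.        ]] [[ 5.09305171e-03 -9.89953000e-01  1.41305053e-01  4.39229808e+02]
 [-9.99826572e-01 -7.57244267e-03 -1.70142104e-02  6.92676563e+00]
 [ 1.79132931e-02 -1.41193892e-01 -9.89819882e-01  9.53871266e+02]
 [ 0.00000000e+00  0.00000000e+00  0.00000000e+00  1.00000000e+00]] [[ 9.98006822e-01  1.13605378e-02 -6.20751329e-02  5.87942996e+02]
 [ 5.94743179e-02 -4.98211282e-01  8.65013482e-01 -8.32252326e+02]
 [-2.10995132e-02 -8.66981232e-01 -4.97893918e-01  5.54788973e+02]
 [ 0.00000000e+00  0.00000000e+00  0.00000000e+00  1.00000000e+00]]
{'clock': 0.1, 'joints': array([-1.17358866e+00,  3.00430791e-01,  1.52149915e+00, -5.13973917e-06,
        1.32071330e+00, -6.66234985e-02]), 'qd': array([-1.58673932e-03, -2.67810378e-03,  4.81958264e-04,  6.10633385e-04,
       -4.31505949e-04,  9.24742903e-06]), 'effort': array([ 2.59676643e-03, -5.32646298e+01, -3.53283262e+01,  7.09166424e-02,
        2.34691927e-02, -7.84685699e-05]), 'eef_pos': array([ 246.03440589, -491.87592143,  404.14299444]), 'eef_rot': array([-3.14054407e+00, -6.49745720e-05,  4.63832406e-01]), 'wrist_force': array([-0.31746354,  0.50010952,  0.50707808]), 'moment': array([0.05986043, 0.00513367, 0.00880172]), 'finger_force': 0.0, 'finger_gap': 94.23337606064032}
```

View pics/top0.png

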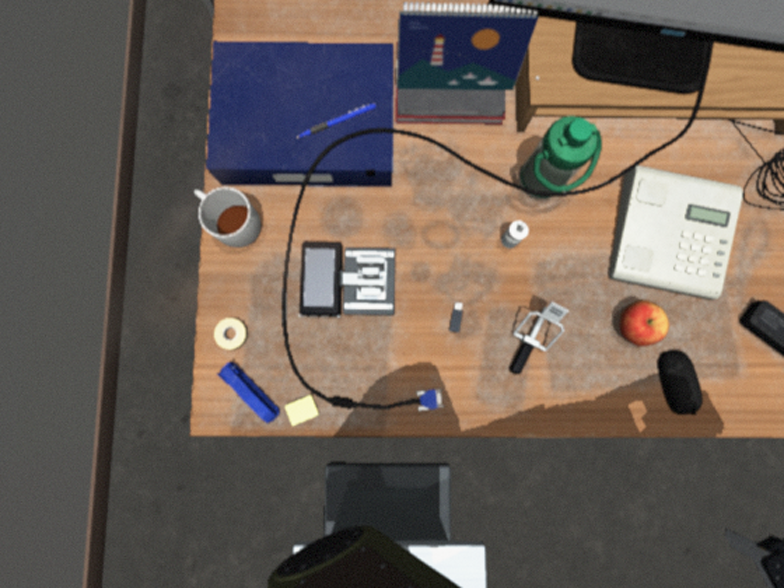

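View pics/side0.png

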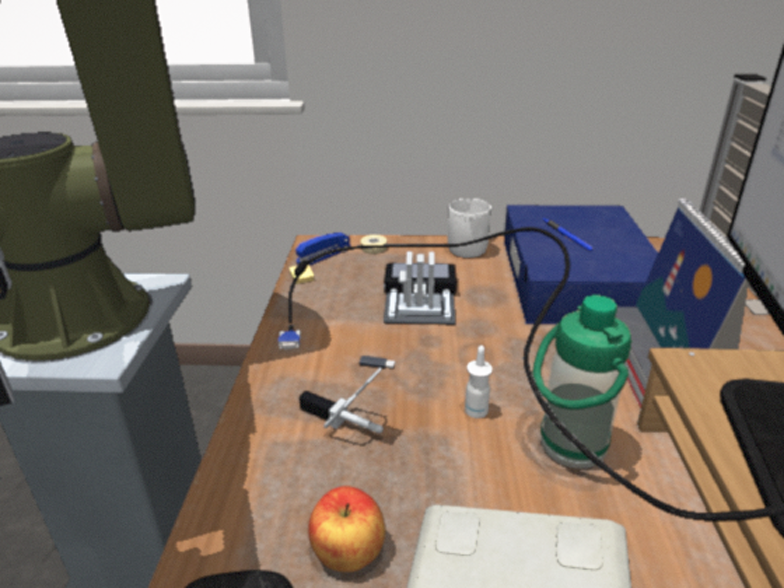

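The top view shows the clevis plate at about (370,281), with the hub to its left. The pin handle is at (521,357), the shaft points up and right to about (550,310), and the spray bottle is at (516,233). I'll enlarge these.

```bash
python3 - <<'E'
from h import *
a=dict(np.load("/tmp/top.npz"));b=dict(np.load("/tmp/side.npz"))
r=lambda f,x0,y0,x1,y1,s:cv2.resize(f[y0:y1,x0:x1,::-1],None,fx=s,fy=s,interpolation=cv2.INTER_CUBIC)
p=np.vstack([np.hstack([r(a["frame"],205,165,295,235,4),r(a["frame"],345,205,420,275,4)]),
 np.hstack([r(b["frame"],265,175,355,240,4),r(b["frame"],210,255,285,320,4)])])
print(p.shape)
cv2.imwrite("pics/crops.png",p)
E
```

```text
(540, 660, 3)
```

View pics/crops.png

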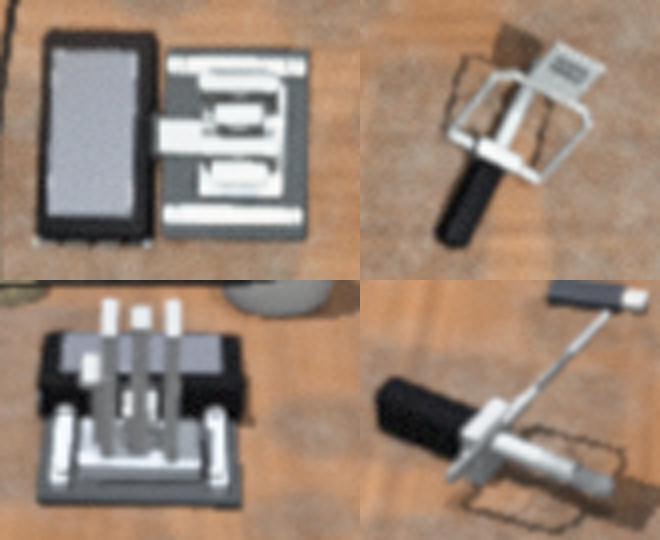

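```bash
cat >> h.py <<'E'
def cloud(c):
    z=c["range_z"]; v,u=np.mgrid[:420,:560]; k=np.linalg.inv(c["mtx"])
    p=(np.stack([u,v,np.ones_like(u)],-1)@k.T)*z[...,None]
    return p@c["cam_to_world"][:3,:3].T+c["cam_to_world"][:3,3]
E
python3 - <<'E'
from h import *
for n,(cl,pn) in {"top":((205,165,295,235),(345,205,420,275)),"side":((265,175,355,240),(210,255,285,320))}.items():
    c=dict(np.load(f"/tmp/{n}.npz")); P=cloud(c); f=c["frame"].astype(int)
    def sub(b): x0,y0,x1,y1=b; return P[y0:y1,x0:x1].reshape(-1,3),f[y0:y1,x0:x1].reshape(-1,3)
    q,g=sub(cl); 
    print(n,"desk z",np.median(q[q[:,2]<8,2]) )
    for lo,hi in((96,112),(60,76),(26,38),(3,14)):
        m=(q[:,2]>lo)&(q[:,2]<hi); s=q[m]
        if len(s): print(lo,len(s),np.percentile(s,[2,50,98],axis=0).round(1).tolist(),cv2.minAreaRect(s[:,:2].astype(np.float32)))
    m=(q[:,2]>96)&(q[:,2]<112); s=q[m]
    h=np.histogram(s[:,0],bins=np.arange(380,520,4)); print([(int(b),int(k),s[(s[:,0]>=b)&(s[:,0]<b+4),1].mean().round(1)) for k,b in zip(*h) if k])
    q,g=sub(pn)
    m=(g.max(1)<60)&(q[:,2]>12)&(q[:,2]<40); s=q[m].astype(np.float32); print("handle",len(s),np.median(s[:,2]),cv2.minAreaRect(s[:,:2]), s.mean(0))
    m=(g.min(1)>110)&(q[:,2]>8); s=q[m]; print("steel",len(s),np.percentile(s,[1,50,99],axis=0).round(1).tolist())
    d=s[s[:,2]>65]; print("tab",len(d),d.mean(0),np.percentile(d,[1,99],axis=0).round(1).tolist())
    d=s[(s[:,2]>14)&(s[:,2]<26)]; print("shaft",len(d),d.mean(0), cv2.fitLine(d[:,:2].astype(np.float32),cv2.DIST_HUBER,0,.01,.01).ravel())
E
```

```text
top desk z 0.4692482348947351
96 225 [[571.3, 12.7, 96.9], [591.8, 33.7, 104.1], [614.4, 54.2, 107.2]] ((592.772216796875, 33.766868591308594), (43.181827545166016, 44.055442810058594), 88.28876495361328)
60 175 [[559.0, 16.3, 60.3], [587.8, 39.1, 69.6], [664.4, 173.2, 74.8]] ((609.2251586914062, 95.55204010009766), (180.38619995117188, 56.77165222167969), 68.5415267944336)
26 1603 [[531.6, 64.9, 27.1], [592.0, 118.6, 32.3], [653.5, 154.1, 35.7]] ((593.0419311523438, 83.95177459716797), (127.40032196044922, 143.93795776367188), 0.08902406692504883)
3 928 [[518.7, -27.4, 3.1], [579.1, 47.3, 7.7], [675.7, 167.6, 12.5]] ((596.8168334960938, 73.28410339355469), (172.9361572265625, 222.08966064453125), 0.5811387300491333)
[]Traceback (most recent call last):
  File "<stdin>", line 13, in <module>
cv2.error: OpenCV(4.12.0) /io/opencv/modules/imgproc/src/convhull.cpp:143: error: (-215:Assertion failed) total >= 0 && (depth == CV_32F || depth == CV_32S) in function 'convexHull'
```

```bash
python3 - <<'E'
from h import *
for n,(cl,pn) in {"top":((205,165,295,235),(345,205,420,275)),"side":((265,175,355,240),(210,255,285,320))}.items():
    c=dict(np.load(f"/tmp/{n}.npz")); P=cloud(c); f=c["frame"].astype(int)
    def sub(b): x0,y0,x1,y1=b; return P[y0:y1,x0:x1].reshape(-1,3),f[y0:y1,x0:x1].reshape(-1,3)
    q,g=sub(cl); s=q[(q[:,2]>96)&(q[:,2]<112)]
    R=lambda s: [np.round(x,2).tolist() for x in cv2.minAreaRect(s[:,:2].astype(np.float32))] if len(s)>3 else 0
    h=np.histogram(s[:,0],bins=np.arange(540,640,4)); print(n,[(int(b),int(k),s[(s[:,0]>=b)&(s[:,0]<b+4),1].mean().round(1),np.ptp(s[(s[:,0]>=b)&(s[:,0]<b+4),1]).round(1)) for k,b in zip(*h) if k])
    s=q[(q[:,2]>28)&(q[:,2]<38)&(q[:,1]>75)]; print("hub",R(s))
    q,g=sub(pn)
    m=(g.max(1)<80)&(q[:,2]>15)&(q[:,2]<40); s=q[m]; print("handle",len(s),R(s),s.mean(0) if len(s) else 0, np.median(s[:,2]))
    m=(q[:,2]>7); s=q[m]; print("all",len(s),np.percentile(s,[1,50,99],axis=0).round(1).tolist())
    d=s[s[:,2]>60]; print("tab",len(d),d.mean(0) if len(d) else 0,R(d))
    d=q[m&(g.min(1)>100)&(q[:,2]>14)&(q[:,2]<36)]; print("shaft",len(d),d.mean(0), cv2.fitLine(d[:,:2].astype(np.float32),cv2.DIST_HUBER,0,.01,.01).ravel())
    if n=="top":
        for u in (90,0):pass
        for v in range(205,275,5): print(v,[int(x) for x in P[v,345:420:3,2]])
E
```

```text
top [(568, 22, np.float64(32.8), np.float64(42.0)), (572, 31, np.float64(36.8), np.float64(42.0)), (576, 29, np.float64(32.4), np.float64(42.1)), (584, 6, np.float64(34.6), np.float64(22.2)), (588, 26, np.float64(34.0), np.float64(22.2)), (592, 14, np.float64(34.1), np.float64(22.1)), (596, 9, np.float64(32.1), np.float64(22.1)), (604, 25, np.float64(34.3), np.float64(42.6)), (608, 33, np.float64(33.2), np.float64(42.2)), (612, 30, np.float64(30.6), np.float64(42.3))]
hub [[592.93, 116.25], [127.29, 79.34], 0.09]
handle 176 [[488.96, -236.83], [21.08, 120.78], 67.13] [ 459.83553039 -223.14672215   24.85324229] 25.184870563078903
all 653 [[434.5, -279.6, 8.7], [495.0, -242.0, 27.8], [542.6, 6.9, 953.9]]
tab 231 [ 519.78671801 -238.68379187  156.38710802] [[494.17, -134.2], [52.22, 298.36], 11.34]
shaft 176 [ 498.58839858 -244.55004134   23.78769898] [ 8.9508754e-01 -4.4589049e-01  5.0656485e+02 -2.4835066e+02]
205 [0, 2, 0, 0, 2, -2, 0, 1, 0, -1, -1, 0, -1, 0, 0, 0, 0, 4, -2, -2, -3, 1, 0, 0, -2]
210 [1, -1, 0, 1, 0, -2, -2, 0, -2, 0, 0, -1, -1, -1, 0, 1, 0, -2, 0, 0, 0, -1, 0, 0, 2]

[... 1295 characters left out ...]
.float64(24.4)), (592, 16, np.float64(28.7), np.float64(29.2)), (596, 8, np.float64(27.8), np.float64(24.2)), (604, 6, np.float64(14.0), np.float64(12.9)), (608, 16, np.float64(31.8), np.float64(47.4)), (612, 12, np.float64(27.5), np.float64(46.3))]
hub [[630.53, 138.1], [225.29, 112.0], 28.53]
handle 218 [[455.41, -227.63], [16.58, 47.76], 61.88] [ 455.08787825 -229.35152748   23.24646139] 24.654091958373044
all 851 [[432.6, -832.3, 7.1], [488.4, -242.8, 21.7], [587.9, -110.3, 554.8]]
tab 111 [ 533.10467968 -374.64328698  168.8622955 ] [[542.18, -545.5], [47.15, 578.84], 4.41]
shaft 287 [ 504.17618047 -255.40642538   22.24442994] [ 9.0789849e-01 -4.1919014e-01  5.1139169e+02 -2.5763696e+02]
```

```bash
python3 - <<'E'
from h import *
for n,pn in {"top":(345,205,420,275),"side":(210,255,285,320)}.items():
    c=dict(np.load(f"/tmp/{n}.npz")); x0,y0,x1,y1=pn; q=cloud(c)[y0:y1,x0:x1].reshape(-1,3); g=c["frame"][y0:y1,x0:x1].reshape(-1,3).astype(int)
    z=c["range_z"][y0:y1,x0:x1].ravel()>0
    q,g=q[z],g[z]
    yaw=-.47; o=np.array([458.,-226])
    for it in range(5):
        R=np.array([[np.cos(yaw),-np.sin(yaw)],[np.sin(yaw),np.cos(yaw)]]); l=(q[:,:2]-o)@R
        A=(abs(l[:,1])<14)&(q[:,2]>16)&(q[:,2]<32)&(l[:,0]>-35)&(l[:,0]<110)
        H=A&(l[:,0]<25)&(g.max(1)<100); S=A&(l[:,0]>44)&(abs(l[:,1])<9)&(q[:,2]<27)
        L=np.percentile(l[A,0],[1,99])
        k=np.polyfit(np.r_[l[H,0],l[S,0]],np.r_[l[H,1],l[S,1]],1)
        yaw+=np.arctan(k[0]); o=o+R@[(np.percentile(l[H,0],.5)+28),k[1]]
    print(n,yaw,o,L,"H",H.sum(),l[H].min(0),l[H].max(0),"S",S.sum(),l[S].max(0),l[S,1].mean(), l[H,1].mean())
    l3=np.c_[l,q[:,2]]; T=l3[(abs(l[:,1])<13)&(q[:,2]>65)&(q[:,2]<110)&(l[:,0]>0)&(l[:,0]<130)]
    if len(T): print("tab",len(T),T.min(0),T.max(0),T.mean(0),"ang",np.median(np.arctan2(T[:,0]-35,T[:,2]-17)), np.percentile(np.hypot(T[:,0]-35,T[:,2]-17),[2,98]))
E
```

```text
top -0.48732744757467794 [ 459.25553524 -223.33975251] [-27.86201642  92.78600441] H 170 [-28.7407738   -9.17535597] [24.7257192   8.19284803] S 65 [96.35087275  3.65326672] -0.20984097418965042 0.08023331366075338
tab 152 [ 68.45474227 -12.79066842  71.11536172] [ 91.24068518  12.95001909 105.62976298] [ 7.97993739e+01 -2.20539122e-02  8.86024382e+01] ang 0.5583613190060147 [ 65.62683799 101.98282017]
side -0.46007388981147856 [ 457.35863127 -229.82719967] [-26.65468389  96.4391646 ] H 228 [-28.39306582  -7.59982566] [22.70533394 11.46963318] S 142 [97.80249073  6.48018018] 0.16957300075518464 -0.10561125485439729
tab 50 [ 67.00161262 -12.91838639  70.38374552] [ 90.55375102  12.44677721 103.23503406] [81.49102216 -4.6671884  90.86484759] ang 0.5623964251201099 [ 64.20783722 101.0269065 ]
```

```bash
cat >> h.py <<'E'
from scipy.spatial.transform import Rotation as Ro
def plan(goal,yaw,n,rpy=None):
    """rows from current measured pose, straight line, n rows, in move units"""
    s=manip.read_state(); p=np.array(s["eef_pos"]); R=Ro.from_euler("xyz",s["eef_rot"]); G=Ro.from_euler("xyz",[np.pi,0,yaw])
    w=(R.inv()*G).as_rotvec()/n
    d=(np.array(goal)-p)/n; out=[]
    for i in range(n):
        t=R.inv().apply(d)/40; out.append([*(w/(np.pi/4)).round(3),*t.round(3)]); R=R*Ro.from_rotvec(w)
    print(s["clock"],p.round(1),np.round(s["eef_rot"],3),"F",np.round(s["wrist_force"],1),"gap",round(s["finger_gap"],1))
    for o in out: print([float(x) for x in o])
E
python3 -c "
from h import *
plan([459,-223,330],-.487,10)"
```

```text
0.1 [ 246.  -491.9  404.1] [-3.141 -0.     0.464] F [-0.3  0.5  0.5] gap 94.2
[-0.0, 0.0, 0.121, 0.777, -0.363, 0.186]
[-0.0, 0.0, 0.121, 0.739, -0.435, 0.186]
[-0.0, 0.0, 0.121, 0.694, -0.503, 0.186]
[-0.0, 0.0, 0.121, 0.643, -0.567, 0.186]
[-0.0, 0.0, 0.121, 0.587, -0.625, 0.186]
[-0.0, 0.0, 0.121, 0.525, -0.678, 0.186]
[-0.0, 0.0, 0.121, 0.458, -0.725, 0.186]
[-0.0, 0.0, 0.121, 0.387, -0.765, 0.186]
[-0.0, 0.0, 0.121, 0.313, -0.798, 0.186]
[-0.0, 0.0, 0.121, 0.235, -0.825, 0.185]
```

Request:
{"method": "step_arm", "body": {
  "increments": [
    [[0, 0, 0.121, 0.777, -0.363, 0.186, -1], [0, 0, 0.121, 0.739, -0.435, 0.186, -1], [0, 0, 0.121, 0.694, -0.503, 0.186, -1], [0, 0, 0.121, 0.643, -0.567, 0.186, -1], [0, 0, 0.121, 0.587, -0.625, 0.186, -1]]
  ]
}}

```text
clock: 0.6
eef_pos: [353.1, -356.3, 366.9]
eef_rot: [-3.141, 0.0, -0.015]
wrist_force: [0.2, -0.2, -0.0]
finger_gap: 94.0
finger_force: 0.0
```

Request:
{"method": "step_arm", "body": {
  "increments": [
    [[0, 0, 0.121, 0.525, -0.678, 0.186, -1], [0, 0, 0.121, 0.458, -0.725, 0.186, -1], [0, 0, 0.121, 0.387, -0.765, 0.186, -1], [0, 0, 0.121, 0.313, -0.798, 0.186, -1], [0, 0, 0.121, 0.235, -0.825, 0.185, -1]]
  ]
}}

```text
clock: 1.1
eef_pos: [459.6, -221.8, 329.8]
eef_rot: [3.142, 0.0, -0.49]
wrist_force: [0.4, -0.3, 0.9]
finger_gap: 94.1
finger_force: 0.0
```

```bash
python3 -c "
from h import *
plan([459.3,-223.3,202],-.487,5)"
```

```text
1.1 [ 459.6 -221.8  329.8] [ 3.142  0.    -0.49 ] F [ 0.4 -0.3  0.9] gap 94.1
[0.0, 0.0, -0.001, 0.002, 0.008, 0.639]
[0.0, 0.0, -0.001, 0.002, 0.008, 0.639]
[0.0, 0.0, -0.001, 0.002, 0.008, 0.639]
[0.0, 0.0, -0.001, 0.002, 0.008, 0.639]
[0.0, 0.0, -0.001, 0.002, 0.008, 0.639]
```

Request:
{"method": "step_arm", "body": {
  "increments": [
    [[0, 0, 0, 0, 0.02, 0.8, -1], [0, 0, 0, 0, 0.02, 0.8, -1], [0, 0, 0, 0, 0, 0.8, -1], [0, 0, 0, 0, 0, 0.5, -1], [0, 0, 0, 0, 0, 0.25, -1]]
  ]
}}

```text
clock: 1.6
eef_pos: [457.8, -224.2, 202.4]
eef_rot: [-3.141, 0.003, -0.487]
wrist_force: [0.7, -0.2, 0.7]
finger_gap: 94.1
finger_force: 0.0
```

Request:
{"method": "step_arm", "body": {
  "increments": [
    [[0, 0, 0, 0, 0, 0, 1], [0, 0, 0, 0, 0, 0, 1], [0, 0, 0, 0, 0, 0, 1], [0, 0, 0, 0, 0, 0, 1], [0, 0, 0, 0, 0, 0, 1]]
  ],
  "newtons": 12
}}

```text
clock: 2.1
eef_pos: [458.3, -224.5, 204.9]
eef_rot: [3.142, -0.001, -0.487]
wrist_force: [0.1, 0.3, -0.3]
finger_gap: 57.2
finger_force: 0.0
```

Request:
{"method": "step_arm", "body": {
  "increments": [
    [[0, 0, 0, 0, 0, 0.06, 1], [0, 0, 0, 0, 0, 0, 1], [0, 0, 0, 0, 0, 0, 1], [0, 0, 0, 0, 0, 0, 1], [0, 0, 0, 0, 0, 0, 1]]
  ]
}}

```text
clock: 2.6
eef_pos: [458.3, -224.4, 201.9]
eef_rot: [3.142, -0.0, -0.486]
wrist_force: [-0.2, 0.1, -0.7]
finger_gap: 18.1
finger_force: 12.0
```

Request:
{"method": "step_arm", "body": {
  "increments": [
    [[0, 0, 0, 0, 0, 0, 1], [0, 0, 0, 0, 0, 0, 1], [0, 0, 0, 0, 0, 0, 1]]
  ],
  "newtons": 25
}}

```text
clock: 2.9
eef_pos: [458.2, -224.5, 201.9]
eef_rot: [-3.142, -0.0, -0.487]
wrist_force: [-0.1, 0.5, -0.5]
finger_gap: 17.7
finger_force: 25.0
```

```bash
python3 -c "
from h import *
c=snap('top',(300,180,440,285),4,'grasp')
plan([459.3,-223.3,330],-.487,5)"
```

```text
2.95 [ 458.2 -224.5  201.9] [-3.142 -0.    -0.487] F [ 0.6 -0.3 -0.3] gap 18.1
[-0.0, -0.0, 0.0, 0.002, -0.008, -0.64]
[-0.0, -0.0, 0.0, 0.002, -0.008, -0.64]
[-0.0, -0.0, 0.0, 0.002, -0.008, -0.64]
[-0.0, -0.0, 0.0, 0.002, -0.008, -0.64]
[-0.0, -0.0, 0.0, 0.002, -0.008, -0.64]
```

View pics/grasp.png

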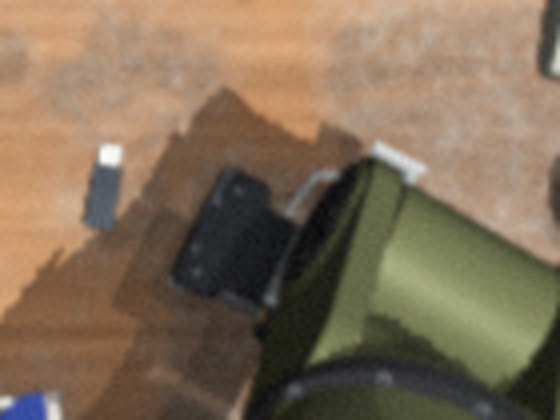

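Request:
{"method": "step_arm", "body": {
  "increments": [
    [[0, 0, 0, 0, 0, -0.4, 1], [0, 0, 0, 0, 0, -0.7, 1], [0, 0, 0, 0, 0, -0.8, 1], [0, 0, 0, 0, 0, -0.8, 1], [0, 0, 0, 0, 0, -0.5, 1]]
  ]
}}

```text
clock: 3.45
eef_pos: [458.2, -224.4, 332.1]
eef_rot: [3.142, -0.002, -0.487]
wrist_force: [0.9, 0.9, -2.3]
finger_gap: 17.8
finger_force: 25.0
```

```bash
python3 -c "
from h import *
plan([430,33.7,320],0,10)"
```

```text
3.45 [ 458.2 -224.4  332.1] [ 3.142e+00 -2.000e-03 -4.870e-01] F [ 0.9  0.9 -2.3] gap 17.8
[0.0, -0.0, -0.062, -0.364, -0.537, 0.029]
[0.0, -0.0, -0.062, -0.338, -0.555, 0.03]
[0.0, -0.0, -0.062, -0.31, -0.57, 0.03]
[0.0, -0.0, -0.062, -0.282, -0.585, 0.03]
[0.0, -0.0, -0.062, -0.253, -0.598, 0.03]
[0.0, -0.0, -0.062, -0.224, -0.609, 0.03]
[0.0, -0.0, -0.062, -0.194, -0.62, 0.03]
[0.0, -0.0, -0.062, -0.164, -0.628, 0.03]
[0.0, -0.0, -0.062, -0.133, -0.635, 0.03]
[0.0, -0.0, -0.062, -0.102, -0.641, 0.03]
```

Request:
{"method": "step_arm", "body": {
  "increments": [
    [[0, 0, -0.062, -0.364, -0.537, 0.03, 1], [0, 0, -0.062, -0.338, -0.555, 0.03, 1], [0, 0, -0.062, -0.31, -0.57, 0.03, 1], [0, 0, -0.062, -0.282, -0.585, 0.03, 1], [0, 0, -0.062, -0.253, -0.598, 0.03, 1]]
  ]
}}

```text
clock: 3.95
eef_pos: [443.8, -94.4, 323.7]
eef_rot: [-3.142, 0.0, -0.241]
wrist_force: [0.4, 0.8, -2.3]
finger_gap: 17.9
finger_force: 25.0
```

Request:
{"method": "step_arm", "body": {
  "increments": [
    [[0, 0, -0.062, -0.224, -0.609, 0.03, 1], [0, 0, -0.062, -0.194, -0.62, 0.03, 1], [0, 0, -0.062, -0.164, -0.628, 0.03, 1], [0, 0, -0.062, -0.133, -0.635, 0.03, 1], [0, 0, -0.062, -0.102, -0.64, 0.03, 1]]
  ]
}}

```text
clock: 4.45
eef_pos: [429.6, 34.6, 317.8]
eef_rot: [-3.142, 0.0, 0.002]
wrist_force: [0.3, -0.2, -1.3]
finger_gap: 18.3
finger_force: 25.0
```

```bash
python3 -c "
from h import *
plan([438,33.7,275],0,4)"
```

```text
4.45 [429.6  34.6 317.8] [-3.142e+00  0.000e+00  2.000e-03] F [ 0.3 -0.2 -1.3] gap 18.3
[-0.0, 0.0, 0.001, 0.053, 0.006, 0.267]
[-0.0, 0.0, 0.001, 0.053, 0.006, 0.267]
[-0.0, 0.0, 0.001, 0.053, 0.006, 0.267]
[-0.0, 0.0, 0.001, 0.053, 0.006, 0.267]
```

Request:
{"method": "step_arm", "body": {
  "increments": [
    [[0, 0, 0.001, 0.05, 0.006, 0.267, 1], [0, 0, 0.001, 0.05, 0.006, 0.267, 1], [0, 0, 0.001, 0.05, 0.006, 0.267, 1], [0, 0, 0.001, 0.05, 0.006, 0.267, 1], [0, 0, 0, 0, 0, 0, 1]]
  ]
}}

```text
clock: 4.95
eef_pos: [437.9, 32.0, 273.5]
eef_rot: [3.142, 0.003, -0.004]
wrist_force: [0.2, -0.0, -0.7]
finger_gap: 17.6
finger_force: 25.0
```

```bash
python3 - <<'E'
from h import *
plan([438,33.7,275],0,1)
a=snap("top"); b=snap("side")
r=lambda f,x0,y0,x1,y1,s:cv2.resize(f[y0:y1,x0:x1,::-1],None,fx=s,fy=s,interpolation=cv2.INTER_CUBIC)
cv2.imwrite("pics/pre.png",np.hstack([r(a["frame"],215,165,305,265,4),r(b["frame"],250,155,350,255,4)]))
E
```

```text
4.95 [437.9  32.  273.5] [ 3.142e+00  3.000e-03 -4.000e-03] F [ 0.2 -0.  -0.7] gap 17.6
[0.0, 0.004, -0.005, 0.001, -0.041, -0.038]
```

View pics/pre.png

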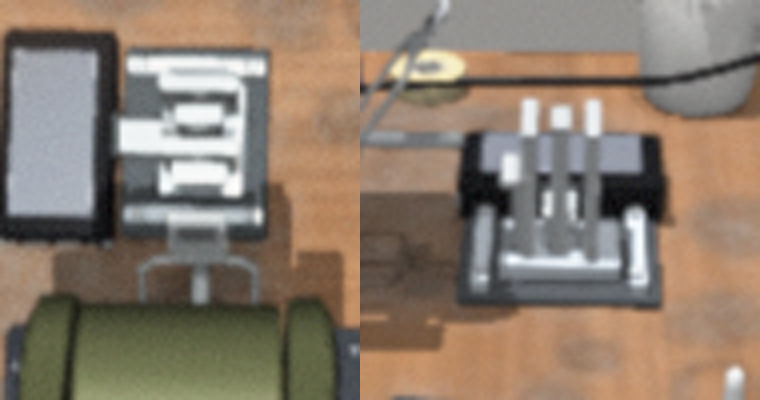

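The pin is held level with its shaft aimed at the lugs (top crop u≈201, lug top centre u≈200). In the side view the tip is at about (460,137). I'll compare the shaft and lug positions numerically.

```bash
python3 - <<'E'
from h import *
P=cloud(dict(np.load("/tmp/top.npz")))
q=P[225:245,255:278].reshape(-1,3); s=q[(q[:,2]>80)&(q[:,2]<104)&(abs(q[:,1]-33)<15)]
print("shaft top",len(s),s.mean(0),np.percentile(s,[3,97],axis=0).round(1).tolist()); k=np.polyfit(s[:,0],s[:,1],1); print(k)
q=P[165:225,235:285].reshape(-1,3); l=q[(q[:,2]>96)&(q[:,2]<112)&(q[:,1]<70)&(q[:,0]>560)]; print("lug",len(l),np.percentile(l,[1,50,99],axis=0).round(1).tolist())
P=cloud(dict(np.load("/tmp/side.npz")))
q=P[180:198,250:290].reshape(-1,3); s=q[(q[:,2]>70)&(q[:,2]<110)&(abs(q[:,1]-33)<15)]
print("side shaft",len(s),s.mean(0),np.percentile(s,[2,98],axis=0).round(1).tolist(),np.polyfit(s[:,0],s[:,2],1))
q=P[175:225,280:310].reshape(-1,3); l=q[(q[:,2]>70)&(q[:,2]<112)&(q[:,1]<70)&(q[:,1]>0)]; print("lug",len(l),np.percentile(l,[1,50,99],axis=0).round(1).tolist())
E
```

```text
shaft top 40 [500.48392612  31.90511968  93.20108078] [[490.4, 28.5, 89.7], [510.3, 35.4, 96.1]]
[1.22769630e-02 2.57606971e+01]
lug 221 [[571.2, 11.8, 97.0], [591.8, 33.6, 104.0], [614.5, 55.6, 106.9]]
side shaft 105 [512.65387661  28.42119381  89.06788968] [[480.5, 24.0, 70.3], [566.7, 40.4, 94.1]] [-1.75976650e-01  1.79283002e+02]
lug 262 [[560.2, 8.4, 70.1], [590.3, 20.2, 92.7], [612.9, 54.4, 104.7]]
```

Request:
{"method": "step_arm", "body": {
  "increments": [
    [[0, 0.004, -0.005, 0.1, -0.04, -0.038, 1], [0, 0, 0, 0.2, 0, 0, 1], [0, 0, 0, 0.2, 0, 0, 1], [0, 0, 0, 0.1, 0, 0, 1], [0, 0, 0, 0, 0, 0, 1]]
  ]
}}

```text
clock: 5.55
eef_pos: [462.5, 34.3, 276.7]
eef_rot: [3.142, -0.003, 0.001]
wrist_force: [0.6, 0.6, -2.1]
finger_gap: 17.5
finger_force: 25.0
```

```bash
python3 -c "
from h import *
plan([468,33.6,275],0,1)"
```

```text
5.55 [462.5  34.3 276.7] [ 3.142e+00 -3.000e-03  1.000e-03] F [ 0.6  0.6 -2.1] gap 17.5
[0.0, -0.004, 0.002, 0.138, 0.017, 0.043]
```

Request:
{"method": "step_arm", "body": {
  "increments": [
    [[0, -0.002, 0, 0.05, 0.01, 0.02, 1], [0, 0, 0, 0.03, 0, 0, 1], [0, 0, 0, 0, 0, 0, 1]]
  ]
}}

```text
clock: 5.85
eef_pos: [465.2, 33.9, 276.0]
eef_rot: [3.142, -0.002, 0.001]
wrist_force: [0.4, 0.2, -0.4]
finger_gap: 17.9
finger_force: 25.0
```

Request:
{"method": "step_arm", "body": {
  "increments": [
    [[0, 0, 0, 0.05, 0, 0, 1], [0, 0, 0, 0.05, 0, 0, 1], [0, 0, 0, 0, 0, 0, 1]]
  ]
}}

```text
clock: 6.15
eef_pos: [469.4, 33.9, 276.0]
eef_rot: [3.142, -0.002, 0.001]
wrist_force: [0.5, -0.7, -1.9]
finger_gap: 18.0
finger_force: 25.0
```

Request:
{"method": "step_arm", "body": {
  "increments": [
    [[0, 0.002, 0, 0, 0, 0.02, 1], [0, 0, 0, 0.04, 0, 0, 1], [0, 0, 0, 0, 0, 0, 1]]
  ]
}}

```text
clock: 6.45
eef_pos: [470.9, 33.9, 275.1]
eef_rot: [-3.142, -0.003, 0.001]
wrist_force: [-0.6, -0.6, -1.6]
finger_gap: 17.9
finger_force: 25.0
```

Request:
{"method": "step_arm", "body": {
  "increments": [
    [[0, 0, 0, 0.05, 0, 0, 1], [0, 0, 0, 0.05, 0, 0, 1], [0, 0, 0, 0, 0, 0, 1]]
  ]
}}

```text
clock: 6.75
eef_pos: [475.0, 33.9, 275.2]
eef_rot: [-3.142, -0.003, 0.001]
wrist_force: [0.2, 0.2, -2.6]
finger_gap: 17.8
finger_force: 25.0
```

Request:
{"method": "step_arm", "body": {
  "increments": [
    [[0, 0, 0, 0.06, 0, 0, 1], [0, 0, 0, 0.06, 0, 0, 1], [0, 0, 0, 0, 0, 0, 1]]
  ]
}}

```text
clock: 7.05
eef_pos: [479.8, 33.9, 275.2]
eef_rot: [3.142, -0.003, 0.001]
wrist_force: [-0.5, -0.4, -1.7]
finger_gap: 17.7
finger_force: 25.0
```

Request:
{"method": "step_arm", "body": {
  "increments": [
    [[0, 0, 0, 0.06, 0, 0, 1], [0, 0, 0, 0.06, 0, 0, 1], [0, 0, 0, 0, 0, 0, 1]]
  ]
}}

```text
clock: 7.35
eef_pos: [484.6, 33.9, 275.2]
eef_rot: [3.142, -0.003, 0.001]
wrist_force: [-0.0, 0.0, -1.2]
finger_gap: 18.2
finger_force: 25.0
```

Request:
{"method": "step_arm", "body": {
  "increments": [
    [[0, 0, 0, 0.08, 0, 0, 1], [0, 0, 0, 0.08, 0, 0, 1], [0, 0, 0, 0.08, 0, 0, 1], [0, 0, 0, 0, 0, 0, 1]]
  ]
}}

```text
clock: 7.75
eef_pos: [494.3, 33.9, 275.2]
eef_rot: [-3.142, -0.003, 0.001]
wrist_force: [-0.7, -0.7, -2.2]
finger_gap: 18.0
finger_force: 25.0
```

Request:
{"method": "step_arm", "body": {
  "increments": [
    [[0, 0, 0, 0.08, 0, 0, 1], [0, 0, 0, 0.08, 0, 0, 1], [0, 0, 0, 0.08, 0, 0, 1], [0, 0, 0, 0, 0, 0, 1]]
  ]
}}

```text
clock: 8.15
eef_pos: [503.9, 33.9, 275.3]
eef_rot: [3.142, -0.003, 0.001]
wrist_force: [-0.2, -0.7, -1.0]
finger_gap: 17.6
finger_force: 25.0
```

Request:
{"method": "step_arm", "body": {
  "increments": [
    [[0, 0, 0, 0.08, 0, 0, 1], [0, 0, 0, 0.08, 0, 0, 1], [0, 0, 0, 0.08, 0, 0, 1], [0, 0, 0, 0, 0, 0, 1]]
  ]
}}

```text
clock: 8.55
eef_pos: [513.5, 33.9, 275.3]
eef_rot: [3.142, -0.003, 0.001]
wrist_force: [-0.4, -0.1, -1.4]
finger_gap: 17.7
finger_force: 25.0
```

Request:
{"method": "step_arm", "body": {
  "increments": [
    [[0, 0, 0, 0.08, 0, 0, 1], [0, 0, 0, 0.08, 0, 0, 1], [0, 0, 0, 0.05, 0, 0, 1], [0, 0, 0, 0, 0, 0, 1]]
  ]
}}

```text
clock: 8.95
eef_pos: [521.8, 33.9, 275.3]
eef_rot: [3.142, -0.003, 0.001]
wrist_force: [-1.0, 0.2, -0.3]
finger_gap: 17.8
finger_force: 25.0
```

```bash
python3 - <<'E'
from h import *
plan([530.4,33.9,275],0,1)
a=snap("top"); b=snap("side")
r=lambda f,x0,y0,x1,y1,s:cv2.resize(f[y0:y1,x0:x1,::-1],None,fx=s,fy=s,interpolation=cv2.INTER_CUBIC)
cv2.imwrite("pics/ins.png",np.hstack([r(a["frame"],215,145,305,245,4),r(b["frame"],250,155,350,255,4)]))
E
```

```text
8.95 [521.8  33.9 275.3] [ 3.142e+00 -3.000e-03  1.000e-03] F [-1.   0.2 -0.3] gap 17.8
[0.0, -0.004, 0.002, 0.216, 0.001, 0.008]
```

View pics/ins.png

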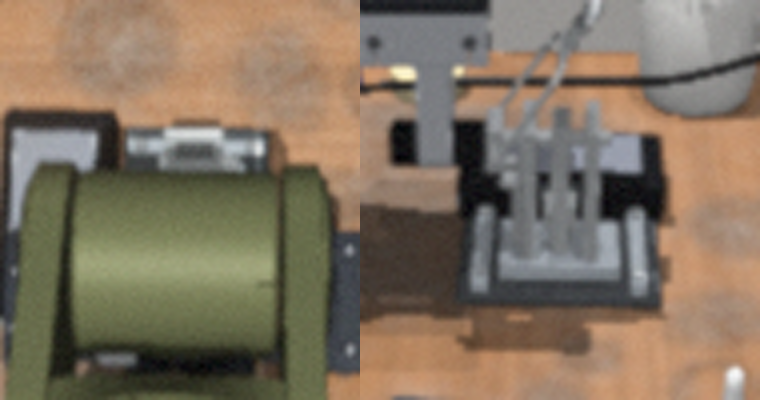

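The side view shows the shaft through all three plates with its tip just out of the far lug (≈(608,136)). The collar (≈(497,135)) is still about 9 mm short of home.

Request:
{"method": "step_arm", "body": {
  "increments": [
    [[0, 0, 0, 0.06, 0, 0, 1], [0, 0, 0, 0.06, 0, 0, 1], [0, 0, 0, 0, 0, 0, 1]]
  ]
}}

```text
clock: 9.35
eef_pos: [526.6, 33.9, 275.4]
eef_rot: [3.142, -0.003, 0.001]
wrist_force: [-0.2, 0.2, -1.4]
finger_gap: 18.0
finger_force: 25.0
```

Request:
{"method": "step_arm", "body": {
  "increments": [
    [[0, 0, 0, 0.03, 0, 0, 1], [0, 0, 0, 0.03, 0, 0, 1], [0, 0, 0, 0, 0, 0, 1]]
  ]
}}

```text
clock: 9.65
eef_pos: [528.8, 34.0, 275.3]
eef_rot: [3.142, -0.003, 0.001]
wrist_force: [-0.1, 0.1, -1.8]
finger_gap: 18.0
finger_force: 25.0
```

Request:
{"method": "step_arm", "body": {
  "increments": [
    [[0, 0, 0, 0.025, 0, 0, 1], [0, 0, 0, 0, 0, 0, 1]]
  ]
}}

```text
clock: 9.85
eef_pos: [529.8, 33.9, 275.4]
eef_rot: [3.142, -0.003, 0.001]
wrist_force: [-0.4, 0.7, -2.0]
finger_gap: 18.0
finger_force: 25.0
```

Request:
{"method": "step_arm", "body": {
  "increments": [
    [[0, 0, 0, 0.02, 0, 0, 1], [0, 0, 0, 0, 0, 0, 1]]
  ]
}}

```text
clock: 10.05
eef_pos: [530.6, 33.9, 275.4]
eef_rot: [3.142, -0.003, 0.001]
wrist_force: [0.0, 0.2, -0.9]
finger_gap: 17.8
finger_force: 25.0
```

Request:
{"method": "step_arm", "body": {
  "increments": [
    [[0, 0, 0, 0.02, 0, 0, 1], [0, 0, 0, 0, 0, 0, 1]]
  ]
}}

```text
clock: 10.25
eef_pos: [531.4, 34.0, 275.4]
eef_rot: [3.142, -0.003, 0.001]
wrist_force: [-0.6, -0.5, -1.9]
finger_gap: 17.9
finger_force: 25.0
```

Request:
{"method": "step_arm", "body": {
  "increments": [
    [[0, 0, 0, 0.015, 0, 0, 1], [0, 0, 0, 0, 0, 0, 1]]
  ]
}}

```text
clock: 10.45
eef_pos: [532.0, 33.9, 275.4]
eef_rot: [3.142, -0.003, 0.001]
wrist_force: [-0.5, 0.7, -1.6]
finger_gap: 17.8
finger_force: 25.0
```

Request:
{"method": "step_arm", "body": {
  "increments": [
    [[0, 0, 0, 0.015, 0, 0, 1], [0, 0, 0, 0, 0, 0, 1]]
  ]
}}

```text
clock: 10.65
eef_pos: [532.4, 34.0, 275.3]
eef_rot: [-3.142, -0.002, 0.001]
wrist_force: [-3.8, -0.0, 0.2]
finger_gap: 17.9
finger_force: 25.0
```

Request:
{"method": "step_arm", "body": {
  "increments": [
    [[0, 0, 0, 0.015, 0, 0, 1], [0, 0, 0, 0, 0, 0, 1]]
  ]
}}

```text
clock: 10.85
eef_pos: [532.8, 34.0, 275.1]
eef_rot: [-3.142, -0.001, 0.001]
wrist_force: [-6.6, 0.8, 1.3]
finger_gap: 17.9
finger_force: 25.0
```

Request:
{"method": "step_arm", "body": {
  "increments": [
    [[0, 0, 0, 0, 0, 0, 0], [0, 0, 0, 0, 0, 0, 0], [0, 0, 0, 0, 0, 0, 0], [0, 0, 0, 0, 0, 0, 0], [0, 0, 0, 0, 0, 0, 0]]
  ]
}}

```text
clock: 11.35
eef_pos: [533.2, 34.0, 275.4]
eef_rot: [3.142, -0.003, 0.001]
wrist_force: [-0.3, -0.2, 0.1]
finger_gap: 46.6
finger_force: 0.0
```

Request:
{"method": "step_arm", "body": {
  "increments": [
    [[0, 0, 0, 0, 0, -0.5, 0], [0, 0, 0, -0.5, 0, -1, 0], [0, 0, 0, -1, 0, -1, 0], [0, 0, 0, -1, 0, -1, 0], [0, 0, 0, -1, 0, 0, 0]]
  ]
}}

```text
clock: 11.85
eef_pos: [401.1, 33.8, 409.4]
eef_rot: [3.142, -0.01, 0.001]
wrist_force: [0.6, -0.4, -0.2]
finger_gap: 47.2
finger_force: 0.0
```

```bash
python3 - <<'E'
from h import *
plan([530.4,33.9,275],0,1)
a=snap("top"); b=snap("side")
r=lambda f,x0,y0,x1,y1,s:cv2.resize(f[y0:y1,x0:x1,::-1],None,fx=s,fy=s,interpolation=cv2.INTER_CUBIC)
cv2.imwrite("pics/home.png",np.hstack([r(a["frame"],215,145,305,245,4),r(b["frame"],250,130,350,230,4)]))
for c,b in((a,(235,140,300,240)),(b,(255,120,330,190))):
    x0,y0,x1,y1=b; q=cloud(c)[y0:y1,x0:x1].reshape(-1,3)
    T=q[(q[:,2]>135)&(q[:,2]<185)&(abs(q[:,1]-33)<40)&(q[:,0]>560)&(q[:,0]<700)]
    if len(T): print(len(T),np.percentile(T,[2,50,98],axis=0).round(1).tolist(),np.median(np.arctan2(T[:,0]-566.5,T[:,2]-90)))
E
```

```text
11.85 [401.1  33.8 409.4] [ 3.142e+00 -1.000e-02  1.000e-03] F [ 0.6 -0.4 -0.2] gap 47.2
[0.0, -0.013, 0.002, 3.2, 0.002, 3.393]
226 [[593.8, 5.1, 138.8], [606.9, 34.2, 158.3], [618.2, 62.5, 176.9]] 0.5303935530940744
89 [[594.0, 1.7, 137.2], [604.9, 26.9, 156.2], [617.5, 57.3, 176.4]] 0.5304751928135771
```

View pics/home.png

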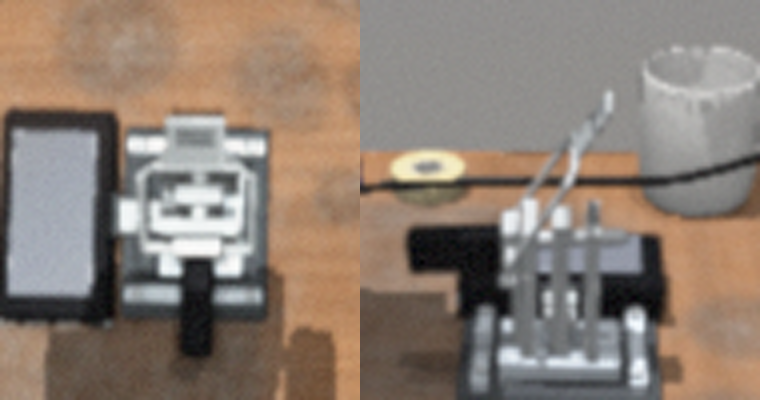

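The pin is home: the collar sits against the near lug and the tip stands out beyond the far lug at (630,237). The tab is at about (607,97), so the loop is at ≈0.53 rad. Next I close the fingers and swing the loop over.

Request:
{"method": "step_arm", "body": {
  "increments": [
    [[0, -0.005, 0, 0.9, 0, 0.15, 1], [0, 0, 0, 0.9, 0, 0.15, 1], [0, 0, 0, 0.9, 0, 0.2, 1], [0, 0, 0, 0.9, 0, 0.2, 1], [0, 0, 0, 0.8, 0, 0.2, 1]]
  ],
  "newtons": 20
}}

```text
clock: 12.45
eef_pos: [580.1, 34.0, 368.5]
eef_rot: [3.142, 0.001, 0.001]
wrist_force: [0.9, -0.5, 1.0]
finger_gap: 10.3
finger_force: 0.0
```

Request:
{"method": "step_arm", "body": {
  "increments": [
    [[0, 0, 0, 0, 0, 0, 1], [0, 0, 0, 0, 0, 0, 1], [0, 0, 0, 0, 0, 0, 1], [0, 0, 0, 0, 0, 0, 1], [0, 0, 0, 0, 0, 0, 1]]
  ]
}}

```text
clock: 12.95
eef_pos: [577.6, 34.1, 370.4]
eef_rot: [3.142, -0.0, 0.001]
wrist_force: [-0.9, -0.4, -0.3]
finger_gap: 0.3
finger_force: 0.0
```

```bash
python3 -c "
from h import *
plan([602,34,371.3],0,2)"
```

```text
12.95 [577.6  34.1 370.4] [ 3.142e+00 -0.000e+00  1.000e-03] F [-0.9 -0.4 -0.3] gap 0.3
[0.0, -0.0, 0.001, 0.305, 0.001, -0.012]
[0.0, -0.0, 0.001, 0.305, 0.001, -0.012]
```

Request:
{"method": "step_arm", "body": {
  "increments": [
    [[0, 0, 0, 0.3, 0, 0, 1], [0, 0, 0, 0.3, 0, 0, 1], [0, 0, 0, 0.19, 0, 0.13, 1], [0, 0, 0, 0.19, 0, 0.13, 1], [0, 0, 0, 0, 0, 0, 1]]
  ]
}}

```text
clock: 13.45
eef_pos: [617.5, 34.0, 358.0]
eef_rot: [3.142, 0.002, 0.001]
wrist_force: [0.3, -0.1, 0.1]
finger_gap: 0.2
finger_force: 0.0
```

Request:
{"method": "step_arm", "body": {
  "increments": [
    [[0, 0, 0, 0.165, 0, 0.165, 1], [0, 0, 0, 0.165, 0, 0.165, 1], [0, 0, 0, 0.13, 0, 0.195, 1], [0, 0, 0, 0.13, 0, 0.195, 1], [0, 0, 0, 0, 0, 0, 1]]
  ]
}}

```text
clock: 13.95
eef_pos: [641.1, 34.0, 328.7]
eef_rot: [-3.142, 0.003, 0.001]
wrist_force: [-0.3, -0.4, 0.4]
finger_gap: 0.4
finger_force: 0.0
```

```bash
python3 - <<'E'
from h import *
plan([647.7,34,315.3],0,2)
b=snap("side",(250,130,350,230),4,"swing")
E
```

```text
13.95 [641.1  34.  328.7] [-3.142e+00  3.000e-03  1.000e-03] F [-0.3 -0.4  0.4] gap 0.4
[-0.0, 0.002, 0.001, 0.083, 0.001, 0.167]
[-0.0, 0.002, 0.001, 0.082, 0.001, 0.167]
```

View pics/swing.png

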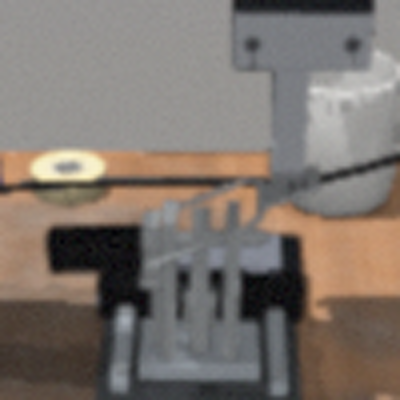

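The loop is following the fingertips. The tab is under the finger at about (285,183), and the shaft nose is still below the bar. I'll keep going down.

Request:
{"method": "step_arm", "body": {
  "increments": [
    [[0, 0, 0, 0.08, 0, 0.16, 1], [0, 0, 0, 0.08, 0, 0.16, 1], [0, 0, 0, 0.035, 0, 0.16, 1], [0, 0, 0, 0.035, 0, 0.13, 1], [0, 0, 0, 0, 0, 0, 1]]
  ]
}}

```text
clock: 14.5
eef_pos: [650.0, 34.1, 305.0]
eef_rot: [3.142, 0.002, 0.001]
wrist_force: [-0.3, -0.2, 0.7]
finger_gap: 0.4
finger_force: 0.0
```

Request:
{"method": "step_arm", "body": {
  "increments": [
    [[0, 0, 0, 0, 0, 0.05, 1], [0, 0, 0, 0, 0, 0.04, 1], [0, 0, 0, 0, 0, 0, 1]]
  ]
}}

```text
clock: 14.8
eef_pos: [649.9, 34.1, 302.4]
eef_rot: [-3.142, 0.001, 0.001]
wrist_force: [-0.0, -0.2, 1.5]
finger_gap: 0.5
finger_force: 0.0
```

Request:
{"method": "step_arm", "body": {
  "increments": [
    [[0, 0, 0, 0, 0, 0.04, 1], [0, 0, 0, 0, 0, 0.04, 1], [0, 0, 0, 0, 0, 0, 1]]
  ]
}}

```text
clock: 15.1
eef_pos: [649.9, 34.1, 299.0]
eef_rot: [3.142, 0.001, 0.001]
wrist_force: [1.0, -0.1, 0.2]
finger_gap: 0.8
finger_force: 0.2
```

Request:
{"method": "step_arm", "body": {
  "increments": [
    [[0, 0, 0, 0, 0, 0.04, 1], [0, 0, 0, 0, 0, 0.04, 1], [0, 0, 0, 0, 0, 0, 1]]
  ]
}}

```text
clock: 15.4
eef_pos: [650.0, 34.1, 296.0]
eef_rot: [3.142, 0.001, 0.001]
wrist_force: [0.7, -0.3, 1.3]
finger_gap: 0.6
finger_force: 0.6
```

Request:
{"method": "step_arm", "body": {
  "increments": [
    [[0, 0, 0, 0, 0, 0.04, 1], [0, 0, 0, 0, 0, 0.04, 1], [0, 0, 0, 0, 0, 0, 1]]
  ]
}}

```text
clock: 15.7
eef_pos: [650.1, 34.1, 292.9]
eef_rot: [3.142, -0.0, 0.001]
wrist_force: [2.3, 0.7, 4.2]
finger_gap: 0.7
finger_force: 1.5
```

Request:
{"method": "step_arm", "body": {
  "increments": [
    [[0, 0, 0, 0, 0, 0.04, 1], [0, 0, 0, 0, 0, 0, 1]]
  ]
}}

```text
clock: 15.9
eef_pos: [650.1, 34.1, 291.5]
eef_rot: [-3.142, -0.0, 0.001]
wrist_force: [3.0, -0.4, 4.3]
finger_gap: 0.4
finger_force: 1.9
```

Request:
{"method": "step_arm", "body": {
  "increments": [
    [[0, 0, 0, 0, 0, 0.04, 1], [0, 0, 0, 0, 0, 0, 1]]
  ]
}}

```text
clock: 16.1
eef_pos: [650.0, 34.1, 289.6]
eef_rot: [3.142, 0.001, 0.001]
wrist_force: [2.3, -1.4, 4.1]
finger_gap: 0.4
finger_force: 1.7
```

Request:
{"method": "step_arm", "body": {
  "increments": [
    [[0, 0, 0, 0, 0, 0.04, 1], [0, 0, 0, 0, 0, 0, 1]]
  ]
}}

```text
clock: 16.3
eef_pos: [649.7, 34.1, 287.1]
eef_rot: [-3.142, 0.003, 0.001]
wrist_force: [-0.9, -0.5, -0.6]
finger_gap: 0.3
finger_force: 0.1
```

Request:
{"method": "step_arm", "body": {
  "increments": [
    [[0, 0, 0, 0, 0, 0.04, 1], [0, 0, 0, 0, 0, 0.04, 1], [0, 0, 0, 0, 0, 0, 1]]
  ]
}}

```text
clock: 16.6
eef_pos: [649.8, 34.1, 284.3]
eef_rot: [3.142, 0.002, 0.001]
wrist_force: [-0.6, -0.8, -0.2]
finger_gap: 0.6
finger_force: 0.0
```

Request:
{"method": "step_arm", "body": {
  "increments": [
    [[0, 0, 0, 0, 0, 0.04, 1], [0, 0, 0, 0, 0, 0, 1]]
  ]
}}

```text
clock: 16.8
eef_pos: [649.9, 34.1, 282.9]
eef_rot: [-3.142, 0.001, 0.001]
wrist_force: [-0.0, 0.1, -0.1]
finger_gap: 0.2
finger_force: 0.1
```

Request:
{"method": "step_arm", "body": {
  "increments": [
    [[0, 0, 0, 0, 0, 0.03, 1], [0, 0, 0, 0, 0, 0, 1]]
  ]
}}

```text
clock: 17.0
eef_pos: [649.9, 34.1, 281.9]
eef_rot: [-3.142, 0.001, 0.001]
wrist_force: [-0.5, -0.2, 0.5]
finger_gap: 0.5
finger_force: 0.2
```

Now I retreat straight up, back the arm off and check.

Request:
{"method": "step_arm", "body": {
  "increments": [
    [[0, 0, 0, 0, 0, -0.5, 1], [0, 0, 0, 0, 0, -1, 1], [0, 0, 0, 0, 0, -1, 1], [0, 0, 0, 0, 0, -1, 1], [0, 0, 0, -1, 0, 0, 1]]
  ]
}}

```text
clock: 17.5
eef_pos: [612.0, 33.9, 428.7]
eef_rot: [3.142, -0.012, 0.001]
wrist_force: [0.4, -0.8, 0.0]
finger_gap: 0.3
finger_force: 0.0
```

Request:
{"method": "step_arm", "body": {
  "increments": [
    [[0, 0, 0, -1, 0, 0, 1], [0, 0, 0, -1, 0, 0, 1], [0, 0, 0, -1, 0, 0, 1], [0, 0, 0, -1, 0, 0, 1], [0, 0, 0, -1, 0, 0, 1]]
  ]
}}

```text
clock: 18.0
eef_pos: [408.3, 33.8, 422.1]
eef_rot: [-3.142, 0.0, 0.001]
wrist_force: [-0.4, -0.4, 0.7]
finger_gap: 0.5
finger_force: 0.0
```

```bash
python3 - <<'E'
from h import *
plan([530.4,33.9,275],0,1)
a=snap("top"); b=snap("side")
r=lambda f,x0,y0,x1,y1,s:cv2.resize(f[y0:y1,x0:x1,::-1],None,fx=s,fy=s,interpolation=cv2.INTER_CUBIC)
cv2.imwrite("pics/done.png",np.hstack([r(a["frame"],215,145,305,245,4),r(b["frame"],250,150,350,250,4)]))
q=cloud(a)[135:180,240:290].reshape(-1,3); T=q[(q[:,2]>55)&(abs(q[:,1]-34)<13)&(q[:,0]>637)&(q[:,0]<690)]
print(len(T),np.percentile(T,[2,50,98],axis=0).round(1).tolist(),np.median(np.arctan2(T[:,0]-566.5,T[:,2]-1.5-90)))
E
```

```text
18.0 [408.3  33.8 422.1] [-3.142e+00  0.000e+00  1.000e-03] F [-0.4 -0.4  0.7] gap 0.5
[-0.0, 0.001, 0.002, 3.054, 0.002, 3.677]
152 [[637.2, 21.3, 79.3], [651.5, 33.9, 82.7], [666.3, 46.7, 86.2]] 1.6728492308042988
```

View pics/done.png

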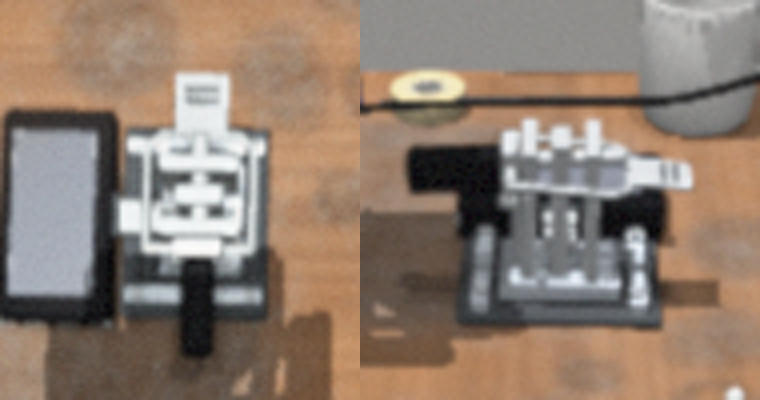

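The bar is past the nose (tab at (675,175), below the shaft line), and I estimate the loop at 1.67 rad. That is close to the 1.65 threshold, so I'll nudge it gently to its stop.

Request:
{"method": "step_arm", "body": {
  "increments": [
    [[0, 0, 0, 1, 0, 0, 1], [0, 0, 0, 1, 0, 0, 1], [0, 0, 0, 1, 0, 0, 1], [0, 0, 0, 1, 0, 0, 1], [0, 0, 0, 1, 0, 0, 1]]
  ]
}}

```text
clock: 18.6
eef_pos: [612.1, 34.0, 421.7]
eef_rot: [-3.142, 0.001, 0.001]
wrist_force: [0.3, 0.6, 0.5]
finger_gap: 0.5
finger_force: 0.0
```

Request:
{"method": "step_arm", "body": {
  "increments": [
    [[0, 0, 0, 0.95, 0, 0, 1], [0, 0, 0, 0, 0, 0.8, 1], [0, 0, 0, 0, 0, 0.8, 1], [0, 0, 0, 0, 0, 0.8, 1], [0, 0, 0, 0, 0, 0.3, 1]]
  ]
}}

```text
clock: 19.1
eef_pos: [648.0, 34.1, 310.3]
eef_rot: [-3.142, 0.006, 0.001]
wrist_force: [-0.5, 0.0, -0.4]
finger_gap: 0.3
finger_force: 0.0
```

Request:
{"method": "step_arm", "body": {
  "increments": [
    [[0, 0, 0, 0, 0, 0.3, 1], [0, 0, 0, 0, 0, 0, 1], [0, 0, 0, 0, 0, 0, 1]]
  ]
}}

```text
clock: 19.4
eef_pos: [648.3, 34.1, 303.3]
eef_rot: [-3.142, -0.001, 0.001]
wrist_force: [-0.7, -0.3, 0.6]
finger_gap: 0.4
finger_force: 0.0
```

```bash
python3 -c "
from h import *
plan([651,34,284],0,2)"
```

```text
19.4 [648.3  34.1 303.3] [-3.142e+00 -1.000e-03  1.000e-03] F [-0.7 -0.3  0.6] gap 0.4
[-0.0, -0.001, 0.001, 0.034, 0.001, 0.242]
[-0.0, -0.001, 0.001, 0.034, 0.001, 0.242]
```

Request:
{"method": "step_arm", "body": {
  "increments": [
    [[0, 0, 0, 0.05, 0, 0.2, 1], [0, 0, 0, 0, 0, 0.2, 1], [0, 0, 0, 0, 0, 0.08, 1], [0, 0, 0, 0, 0, 0, 1], [0, 0, 0, 0, 0, 0, 1]]
  ]
}}

```text
clock: 19.9
eef_pos: [650.0, 34.1, 283.0]
eef_rot: [-3.142, 0.001, 0.001]
wrist_force: [0.0, 0.6, -0.3]
finger_gap: 0.6
finger_force: 0.0
```

Request:
{"method": "step_arm", "body": {
  "increments": [
    [[0, 0, 0, 0, 0, 0.03, 1], [0, 0, 0, 0, 0, 0.02, 1], [0, 0, 0, 0, 0, 0, 1]]
  ]
}}

```text
clock: 20.2
eef_pos: [649.9, 34.1, 280.8]
eef_rot: [-3.142, 0.001, 0.001]
wrist_force: [0.2, 1.3, 0.8]
finger_gap: 0.6
finger_force: 0.2
```

Request:
{"method": "step_arm", "body": {
  "increments": [
    [[0, 0, 0, 0, 0, 0.025, 1], [0, 0, 0, 0, 0, 0, 1]]
  ]
}}

```text
clock: 20.4
eef_pos: [649.9, 34.1, 279.7]
eef_rot: [-3.142, 0.001, 0.001]
wrist_force: [0.4, -0.4, 0.3]
finger_gap: 0.5
finger_force: 0.2
```

Request:
{"method": "step_arm", "body": {
  "increments": [
    [[0, 0, 0, 0, 0, 0.02, 1], [0, 0, 0, 0, 0, 0, 1]]
  ]
}}

```text
clock: 20.6
eef_pos: [650.0, 34.1, 279.0]
eef_rot: [3.142, 0.001, 0.001]
wrist_force: [0.3, -0.1, 0.4]
finger_gap: 0.2
finger_force: 0.5
```

Request:
{"method": "step_arm", "body": {
  "increments": [
    [[0, 0, 0, 0, 0, 0.02, 1], [0, 0, 0, 0, 0, 0, 1]]
  ]
}}

```text
clock: 20.8
eef_pos: [650.0, 34.1, 278.3]
eef_rot: [-3.142, 0.001, 0.001]
wrist_force: [-0.4, 0.6, 3.0]
finger_gap: 0.2
finger_force: 1.2
```

Request:
{"method": "step_arm", "body": {
  "increments": [
    [[0, 0, 0, 0, 0, -0.4, 1], [0, 0, 0, 0, 0, -1, 1], [0, 0, 0, 0, 0, -1, 1], [0, 0, 0, 0, 0, -1, 1], [0, 0, 0, -1, 0, 0, 1]]
  ]
}}

```text
clock: 21.3
eef_pos: [611.8, 33.9, 422.1]
eef_rot: [3.142, -0.013, 0.001]
wrist_force: [0.0, 0.7, -0.6]
finger_gap: 0.5
finger_force: 0.0
```

Request:
{"method": "step_arm", "body": {
  "increments": [
    [[0, 0, 0, -1, 0, 0, 1], [0, 0, 0, -1, 0, 0, 1], [0, 0, 0, -1, 0, 0, 1], [0, 0, 0, -1, 0, 0, 1], [0, 0, 0, 0, 0, 0, 1]]
  ]
}}

```text
clock: 21.8
eef_pos: [446.8, 34.0, 415.7]
eef_rot: [-3.142, -0.0, 0.001]
wrist_force: [1.0, -0.9, -0.2]
finger_gap: 0.6
finger_force: 0.0
```

```bash
python3 - <<'E'
from h import *
a=snap("top")
P=cloud(a);q=P[135:180,240:290].reshape(-1,3); T=q[(q[:,2]>55)&(abs(q[:,1]-34)<13)&(q[:,0]>637)&(q[:,0]<690)]
print(len(T),np.percentile(T,[2,50,98],axis=0).round(1).tolist(),np.median(np.arctan2(T[:,0]-566.5,T[:,2]-1.5-90)))
q=P[180:225,245:285].reshape(-1,3)
c=q[(q[:,2]>92)&(q[:,2]<112)&(abs(q[:,1]-34)<16)&(q[:,0]<600)]; print(np.histogram(c[:,0],np.arange(540,602,3)))
E
```

```text
150 [[637.2, 21.3, 79.2], [651.7, 34.0, 83.1], [666.2, 46.8, 85.7]] 1.6713061623415737
(array([ 8, 15,  8,  8, 15,  8, 22, 15, 13, 12, 27, 21, 24,  1,  5, 11, 15,
       18, 17,  2]), array([540, 543, 546, 549, 552, 555, 558, 561, 564, 567, 570, 573, 576,
       579, 582, 585, 588, 591, 594, 597, 600]))
```

```bash
python3 -c "
from h import *
print(workorder.sign_off())"
```

```text
the job is handed in; nothing more can be done
None
```

The job is handed in at about 22 s: the pin is home with its collar against the near lug (about 7 N contact), and the loop has snapped over the shaft end (about 1.67 rad by camera, a little past the 1.65 limit). The arm is clear, and I did not touch the other things on the desk.

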